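# File the returned parts case beside its twin in the packed bench rack

## Task

The parts case lying on the blue sheet has come back full: file it in the rack directly to the right (robot's view) of the case that carries the same ring on its lid, so that the older one is used first. The row is too close for it, so slide the cases apart to make room, without lifting any of them out of the rack; then stand the case in the gap, lid up, square in the row and down on the rack's floor, with all the others still standing straight. Do not drop it, and leave the other things on the bench where they are.

Things in the scene. Friction and masses are not known exactly. Their poses are not given: they have to be found in the camera images.
- loose_case_centre (a point): Centre of the case to file: closed cream box 36 mm thick, 56 wide, 84 bottom to lid, 0.16 kg, a black ring (28 mm across, 7 high) on its lid end. Lies at first on its 56 x 84 face on the sheet (centre 22 mm above the bench). x: bottom to lid (points up when upright); y: along its width; z: through its thickness. Flat plain sides; standing free, it tips if leaned over 0.4 rad
- case_ring_centre (a point): Centre of the twin: the same case, with the same ring on its lid, standing in the rack. x axis: along its width (across the row), y axis: along the row through its thickness, to the robot's left (its right-hand side is -y), z up
- case_bar_centre (a point): Centre of an identical case standing in the rack, with one straight black bar (46 mm) on its lid; axes as for the twin
- case_cross_centre (a point): Centre of an identical case standing in the rack, with a black cross on its lid; axes as for the twin
- case_channel_centre (a point): Centre of an identical case standing in the rack, with a black H (two parallel bars joined in the middle) on its lid; axes as for the twin
- case_studs_centre (a point): Centre of an identical case standing in the rack, always at its right-hand end, with two small round black studs on its lid; axes as for the twin
- rack: Fixed steel rack; origin under its middle, on the bench; y along the row to the robot's left, x away from the robot. Floor 4 mm; inside 224 mm (y) by 60 mm (x); end walls up to 60 mm, lips in front and behind up to 22 mm. Five cases stand in it in any order (studs at the right end), centres at 46 mm, tops at 95 mm: room for one more plus 8 mm. Its floor is smooth; pushed near the top, a case tips
- sheet: Blue corrugated sheet 340 mm (x) by 300 mm (y), 4 mm thick, fixed to the bench; origin in the middle of its underside
- clip_a: Bystander: loose black moulded clip, 34 x 24 x 16 mm, on the sheet; origin at its underside
- clip_b: Bystander: second loose black clip, as the first
- spare_case: Bystander: a similar case with two studs on its lid, standing alone on the bench beyond the sheet; origin at its underside
- marker: Bystander: white marker pen with black cap, 125 mm long, 14 mm thick, beyond the rack; origin at its underside
- caliper: Bystander: digital caliper lying flat, 230 mm long, between robot and rack; origin at its underside

How it is judged:
At the end, for the whole second after the job is handed in: The loose case stands lid up (0.08 rad) on the rack floor (3 mm), square in the row (0.1 rad, 5 mm off the middle line), next to its twin on the right (centres 33 to 48 mm apart along the row), released and at rest; the other five stand upright (0.08 rad) on the rack floor (angle between loose_case_centre's own x axis and vertical below 0.08 rad and y of loose_case_centre in the frame of case_ring_centre between -0.048 and -0.033 m and z of loose_case_centre in the frame of rack between 0.043 and 0.049 m and x of loose_case_centre in the frame of rack between -0.005 and 0.005 m and angle between the y axis of loose_case_centre and the x axis of rack, either way round below 0.1 rad and linear speed of loose_case below 0.02 m/s and angle between each of case_ring_centre, case_bar_centre, case_cross_centre, case_channel_centre, case_studs_centre's own z axis and vertical below 0.08 rad and z of each of case_ring_centre, case_bar_centre, case_cross_centre, case_channel_centre, case_studs_centre in the frame of rack below 0.049 m); the robot touches nothing.
It fails at once if another case was lifted out of the rack (z of any of case_ring_centre, case_bar_centre, case_cross_centre, case_channel_centre, case_studs_centre in the frame of rack above 0.076 m).
It fails at once if the case was dropped (fell faster than 0.8 m/s out of the fingers) (linear speed of loose_case above 0.8 m/s and contact force between the fingers and loose_case below 0.1 N).
It fails at once if another thing on the bench was disturbed (moved over 30 mm) (distance of any of clip_a, clip_b, spare_case, marker, caliper from where it was at the start of the episode above 0.03 m).
It also fails if it takes over 67 s, if anything falls off the work surface, if the arm or the gripper's body presses on something with over 40 N, if the wrist force passes 120 N, or if a joint passes its speed limit or range.

## Robot

A 7-joint arm with a two-finger parallel gripper is mounted at the origin on the work surface. World frame = base frame: x ahead of the robot, y to its left, z up, the work surface at z = 0. Lengths are in m, angles in rad, forces in N, time in s.
With the tool pointing down it reaches from about 0.4 to 0.85 m from the base axis. Payload 4.5 kg.
Tool frame: the origin (TCP) lies on the centre line of the jaws, within the pads' length; the fingertips stand 19 mm ahead of it and the grasp point (between the pads) is the TCP; z points along the fingers, y is the direction in which the jaws open and shut (so a half turn about z gives the same grasp; the last joint's range is limited). The gripper opens to 88 mm and grips with 3 to 60 N. Pads are 18 mm wide; open, the fingers measure 123 mm over their backs; the gripper's body (75 mm by 187 mm) begins 45 mm behind the grasp point.
Start: joints at [1.306, 0.689, -0.195, 1.565, 0.157, 0.902, -0.215], TCP at [0.184, -0.597, 0.258] pointing down, gripper open.
Joint ranges: [-3.01, 3.01], [-0.46, 2.08], [-1.47, 1.51], [0.13, 2.56], [-1, 4.14], [0.04, 2.09], [-2.66, 2.66]. Speed limits (rad/s): [2.57, 2.57, 3.14, 3.14, 3.14, 3.14, 3.14].

## Interface

Orientations are given as a unit quaternion [w, x, y, z].
In Python, from rig import arm gives the robot as it stands.
- The arm moves only by the shell command python3 -m inch 'ROWS' [OPENING] [FORCE]. ROWS is JSON, a list of rows, each an object of numbers: "tx", "ty", "tz": the shift along the tool's x, y, z in m; "spin": the turn about the tool's z in degrees. A call has 1 to 8 rows; each row is the pose to reach, as a shift and turn from the pose measured when the call began, along the tool's axes at that moment; what a row does not reach only later rows make up. A row lasts 1/10 s, in which the tool goes at most 50 mm and 8.59 degrees, less where a joint would pass 70% of its speed; a pose out of reach is approached as far as the arm can. A call with a gripper value outside its range is refused whole. OPENING is the opening, from -1 (shut) to 1 (fully open), set as the call begins (- or left out, the last holds). The fingers move at their own pace and stop on an object; FORCE is the grip in N (left out, the last holds). Time passes only in rows, so rows that repeat a pose let the fingers close. It gives the time, the measured TCP pose, the force and the opening at its end, in the units of the state.
- arm.observe(): the state, without advancing time (a new reading comes with each control period).
- arm.grab_frame(name): name is "side" or "top" or "wrist"; returns the picture (480x640x3 uint8, blue, green, red); there is no depth.
- arm.camera_model(name): a dict with "fx", "fy", "cx", "cy" (pixels), "dist_coeffs" ([k1, k2, p1, p2, k3] as OpenCV has them; the pictures are not rectified), "T" (4x4, takes a point from camera to world coordinates). Camera axes: x right, y down, z forward; pixel columns grow to the right and rows downward; lengths in m; the calibration is good to about 2 mm. A picture is of the moment at which its call begins: read the wrist's pose just before it. camera_model takes no time and is no camera call; for the wrist camera it gives the pose at the moment of the call.
- arm.sign_off(): hands the job in, once; it reports no verdict.
The state is a dict: "clock": time; "joint_pos": joint angles; "qvel": joint speeds; "joint_efforts": joint torques, N m; "tool_pos": TCP position; "orientation": TCP orientation; "contact_force": force on the tool from outside, world axes, zero at the start; "wrist_torque": the same for the moment, N m; "grip_width": finger opening in m.
Only numpy, scipy, OpenCV 4.12 (cv2) and the standard library are available. Lean on these libraries where they do the work, as an engineer would, in place of code of your own. Each camera call takes 0.05 s, during which the arm holds its last target. There are 200 camera calls.

## Working session

There is one attempt and no reset: what is moved stays moved. The work goes in short steps, Python scripts to look and compute and a shell command to move; the robot and the scene stay as the last step left them, time stands still between calls to the robot, and variables do not carry over. Pictures are saved under pics/ and viewed, on a budget of 10 in all, crops included, one or two more only if the job needs it, and the job is handed in when it is done.

```bash
mkdir -p pics; ls; cat > h.py <<'E'
import numpy as np, cv2
from rig import arm
from scipy.spatial.transform import Rotation as R
def ray(m,px,z):
    """pixels Nx2 -> world points on plane z"""
    K=np.array([[m['fx'],0,m['cx']],[0,m['fy'],m['cy']],[0,0,1]]);T=np.array(m['T'])
    u=cv2.undistortPoints(np.array(px,float).reshape(-1,1,2),K,np.array(m['dist_coeffs'],float)).reshape(-1,2)
    d=np.c_[u,np.ones(len(u))]@T[:3,:3].T
    return T[:3,3]+d*((z-T[2,3])/d[:,2])[:,None]
def proj(m,P):
    K=np.array([[m['fx'],0,m['cx']],[0,m['fy'],m['cy']],[0,0,1]]);T=np.linalg.inv(np.array(m['T']))
    return cv2.projectPoints(np.array(P,float).reshape(-1,1,3),cv2.Rodrigues(T[:3,:3])[0],T[:3,3],K,np.array(m['dist_coeffs'],float))[0].reshape(-1,2)
def tool(s=None):
    s=s or arm.observe(); q=s['orientation']
    return np.array(s['tool_pos']),R.from_quat([q[1],q[2],q[3],q[0]])
def delta(p):
    t,r=tool(); return r.inv().apply(np.array(p)-t)
E
python3 - <<'E'
from h import *
s=arm.observe();t,r=tool(s)
print(s['clock'],t,r.as_matrix().round(3),s['grip_width'],s['contact_force'])
for n in('top','side','wrist'):
    f=arm.grab_frame(n);cv2.imwrite(f'pics/{n}0.png',f);m=arm.camera_model(n)
    print(n,m['fx'],m['cx'],m['cy'],m['dist_coeffs'],np.array(m['T']).round(3).tolist())
E
```

```text
pics
0.0 [ 0.18379768 -0.59673843  0.25691445] [[ 0.956  0.294 -0.001]
 [ 0.294 -0.956  0.002]
 [-0.    -0.002 -1.   ]] 0.08776089928261331 [0.13776373 0.66318289 0.77139312]
top 612.5248159559611 314.00208162740165 243.8009890814241 [0.0345223 0.        0.        0.        0.       ] [[-0.025, -0.984, 0.174, 0.348], [-1.0, 0.021, -0.022, -0.004], [0.018, -0.174, -0.985, 1.261], [0.0, 0.0, 0.0, 1.0]]
side 524.872479461905 325.16180028771237 235.85933584299548 [-0.13645647  0.          0.          0.          0.        ] [[-0.967, -0.192, 0.167, 0.366], [-0.254, 0.751, -0.609, 0.721], [-0.009, -0.631, -0.775, 0.981], [0.0, 0.0, 0.0, 1.0]]
wrist 395.09566996063177 312.28270888706174 245.34691008077488 [-0.05915436  0.          0.          0.          0.        ] [[0.295, -0.92, -0.257, 0.249], [-0.956, -0.284, -0.078, -0.578], [-0.001, 0.269, -0.963, 0.384], [0.0, 0.0, 0.0, 1.0]]
```

View pics/top0.png

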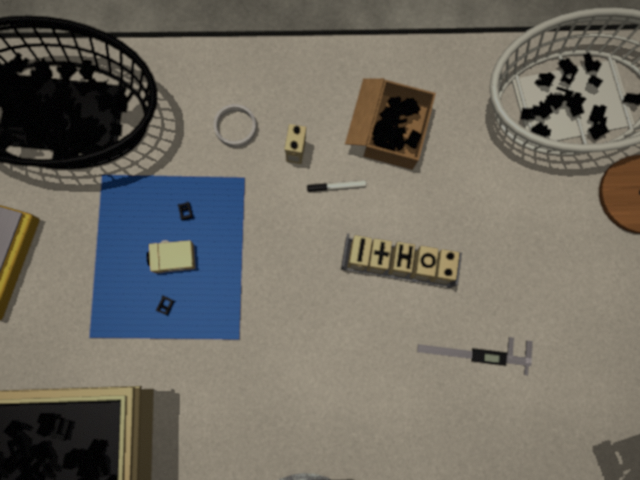

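View pics/side0.png

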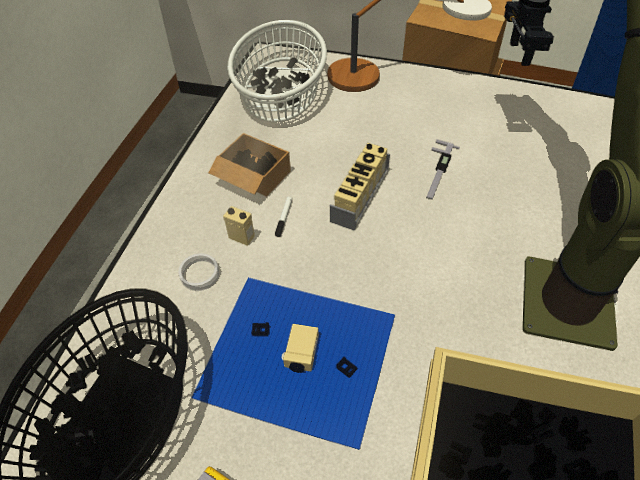

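The top view shows the row from left to right as bar (358,250), cross (380,255), H (404,258), ring (428,262), studs (450,265). The new case therefore goes between ring and studs. The loose case lies at (172,256) with its ring end towards image left (+y), and the clips are at (186,211) and (166,305).

```bash
python3 - <<'E'
from h import *
f=cv2.imread('pics/top0.png');m=arm.camera_model('top')
hsv=cv2.cvtColor(f,cv2.COLOR_BGR2HSV)
print(hsv[256,180],hsv[300,300],hsv[245,368],hsv[268,437])
for name,(x0,y0,x1,y1),z in(('loose',(130,225,210,285),.040),('row',(340,230,465,290),.088)):
    k=cv2.inRange(hsv,(18,60,110),(35,255,255)); k2=np.zeros_like(k);k2[y0:y1,x0:x1]=k[y0:y1,x0:x1]
    cs=[c for c in cv2.findContours(k2,cv2.RETR_EXTERNAL,2)[0] if cv2.contourArea(c)>60]
    for c in cs:
        b=cv2.boxPoints(cv2.minAreaRect(c));P=ray(m,b,z)
        print(name,cv2.contourArea(c),b.round(0).tolist(),'c',P.mean(0).round(4),'edges',np.linalg.norm(P-np.roll(P,-1,0),axis=1).round(4), 'dirs',[np.degrees(np.arctan2(*(P[(i+1)%4]-P[i])[[1,0]])).round(1) for i in (0,1)])
print('lid centres',ray(m,[[358,250],[380,255],[404,258],[428,262],[450,265]],.092).round(3).tolist())
print('ring end',ray(m,[[148,258]],.022), 'clips',ray(m,[[186,211],[166,305]],.012).round(3).tolist())
print('blue TL etc',ray(m,[[103,177],[245,178],[240,338],[90,337]],.004).round(3).tolist())
print('delta to above ring', delta([*ray(m,[[428,262]],.092)[0][:2],.25]))
E
```

```text
[ 31  67 171] [ 20  42 145] [ 23  87 170] [21 96 85]
loose 1028.0 [[148.0, 244.0], [190.0, 241.0], [193.0, 267.0], [150.0, 271.0]] c [0.5461 0.2573 0.04  ] edges [0.0841 0.0542 0.0835 0.054 ] dirs [np.float64(-86.3), np.float64(-174.8)]
row 802.5 [[415.0, 273.0], [419.0, 245.0], [460.0, 251.0], [456.0, 280.0]] c [ 0.514  -0.2684  0.088 ] edges [0.0571 0.0802 0.057  0.0796] dirs [np.float64(-12.4), np.float64(-100.9)]
row 497.0 [[393.0, 270.0], [396.0, 241.0], [415.0, 243.0], [411.0, 272.0]] c [ 0.5267 -0.2037  0.088 ] edges [0.0567 0.0368 0.0567 0.0365] dirs [np.float64(-10.1), np.float64(-98.8)]
row 822.0 [[349.0, 262.0], [353.0, 234.0], [392.0, 241.0], [388.0, 269.0]] c [ 0.5378 -0.1396  0.088 ] edges [0.0568 0.0769 0.0568 0.0762] dirs [np.float64(-11.4), np.float64(-100.9)]
lid centres [[0.541, -0.115, 0.092], [0.53, -0.157, 0.092], [0.523, -0.203, 0.092], [0.514, -0.249, 0.092], [0.507, -0.291, 0.092]]
ring end [[0.54502622 0.30629311 0.022     ]] clips [[0.644, 0.233, 0.012], [0.45, 0.271, 0.012]]
blue TL etc [[0.722, 0.408, 0.004], [0.715, 0.111, 0.004], [0.38, 0.123, 0.004], [0.39, 0.422, 0.004]]
delta to above ring [ 0.4180302  -0.23494591  0.00739175]
```

```bash
python3 -m inch '[{"tx":0.04,"ty":-0.02,"spin":-6},{"tx":0.09,"ty":-0.05,"spin":-14},{"tx":0.14,"ty":-0.08,"spin":-22},{"tx":0.19,"ty":-0.105,"spin":-30},{"tx":0.24,"ty":-0.135,"spin":-38},{"tx":0.29,"ty":-0.165,"spin":-46},{"tx":0.34,"ty":-0.19,"spin":-54},{"tx":0.38,"ty":-0.215,"spin":-62}]'
python3 - <<'E'
from h import *
t,r=tool();print(t,r.as_matrix().round(3).tolist(),arm.observe()['joint_pos'])
d=delta([.514,-.249,.25]);print(d)
E
```

```text
[ 0.18380605 -0.59690607  0.25711136] [[0.956, 0.294, -0.0], [0.294, -0.956, 0.001], [-0.0, -0.001, -1.0]] [ 1.30583432  0.68978843 -0.19454216  1.56604916  0.15730828  0.90251995
 -0.21510557]
[ 0.41798567 -0.23526704  0.0073922 ]validation failed for argument at $[0]...
```

```bash
python3 -m inch '[{"tx":0.04,"ty":-0.02,"tz":0,"spin":-6},{"tx":0.09,"ty":-0.05,"tz":0,"spin":-14},{"tx":0.14,"ty":-0.08,"tz":0,"spin":-22},{"tx":0.19,"ty":-0.105,"tz":0,"spin":-30},{"tx":0.24,"ty":-0.135,"tz":0,"spin":-38},{"tx":0.29,"ty":-0.165,"tz":0,"spin":-46},{"tx":0.34,"ty":-0.19,"tz":0,"spin":-54},{"tx":0.38,"ty":-0.215,"tz":0,"spin":-62}]'
python3 - <<'E'
from h import *
t,r=tool();print(t,r.as_matrix().round(3).tolist(),arm.observe()['joint_pos'])
d=delta([.514,-.249,.25]);print(d)
E
```

```text
clock: 0.95
tool_pos: [0.4562, -0.309, 0.2573]
orientation: [-0.001, 0.769, 0.639, 0.0]
contact_force: [0.3, 0.0, 0.2]
grip_width: 0.0883
[ 0.45622703 -0.30898923  0.25731172] [[0.183, 0.983, -0.001], [0.983, -0.183, 0.001], [0.001, -0.001, -1.0]] [ 0.79931799  0.62189292 -0.47611429  1.78180009  0.36975244  0.82848937
 -0.03849936]
[0.06955964 0.04579804 0.00734036]
```

```bash
python3 -m inch '[{"tx":0.03,"ty":0.02,"tz":0,"spin":0},{"tx":0.04,"ty":0.046,"tz":0,"spin":0},{"tx":0.04,"ty":0.046,"tz":0,"spin":0},{"tx":0.04,"ty":0.046,"tz":0,"spin":0}]'
python3 - <<'E'
from h import *
import json
m=arm.camera_model('wrist');f=arm.grab_frame('wrist');cv2.imwrite('pics/w1.png',f)
json.dump({k:np.array(v).tolist() for k,v in m.items()},open('w1.json','w'))
E
```

```text
clock: 1.35
tool_pos: [0.5084, -0.2781, 0.2568]
orientation: [-0.001, 0.769, 0.639, -0.0]
contact_force: [-0.8, 0.5, -0.9]
grip_width: 0.0883
```

View pics/w1.png

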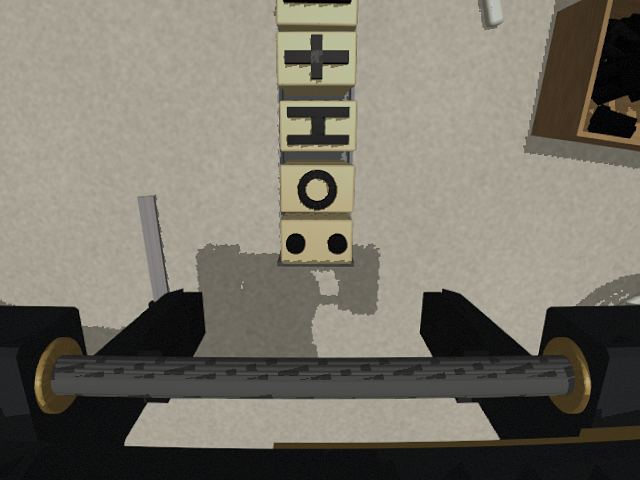

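The row is close to vertical in this view: cross (317,57), H (319,126), ring (317,189, lid rows 165–212), studs (316,242, lid rows 219–262). The rack's right wall is at row ~265.

```bash
python3 - <<'E'
from h import *
import json
m=json.load(open('w1.json'));t,r=tool()
def tf(px,z): return r.inv().apply(ray(m,px,z)-t).round(4).tolist()
print('studs,ring,H,cross marks',tf([[316,243],[317,189],[319,126],[317,57]],.093))
print('lid edges rows ring,studs,H,cross',tf([[317,165],[317,212],[316,219],[316,262],[318,101],[318,151],[316,31],[317,84]],.088))
print('side edges',tf([[281,190],[354,190],[281,240],[352,240],[279,126],[355,126]],.088))
print('endwall',tf([[317,264]],.060))
print(r.as_matrix().round(3).tolist())
E
```

```text
studs,ring,H,cross marks [[-0.0104, 0.0027, 0.1638], [0.0307, 0.0032, 0.1638], [0.0754, 0.0044, 0.1638], [0.1212, 0.0028, 0.1638]]
lid edges rows ring,studs,H,cross [[0.0478, 0.0032, 0.1688], [0.0126, 0.0034, 0.1688], [0.0072, 0.0027, 0.1688], [-0.0273, 0.0028, 0.1688], [0.0928, 0.0037, 0.1688], [0.0579, 0.0039, 0.1688], [0.1389, 0.0021, 0.1688], [0.1042, 0.0029, 0.1688]]
side edges [[0.0293, -0.0236, 0.1689], [0.0294, 0.031, 0.1687], [-0.0095, -0.0244, 0.1689], [-0.0093, 0.0306, 0.1687], [0.0755, -0.0243, 0.1689], [0.0757, 0.0305, 0.1687]]
endwall [[-0.0382, 0.004, 0.1968]]
[[0.185, 0.983, -0.003], [0.983, -0.185, 0.001], [0.0, -0.003, -1.0]]
```

```bash
python3 -m inch '[{"tx":0.03,"ty":0.003,"tz":0.04,"spin":0},{"tx":0.03,"ty":0.003,"tz":0.08,"spin":0},{"tx":0.03,"ty":0.003,"tz":0.12,"spin":0},{"tx":0.03,"ty":0.003,"tz":0.15,"spin":0},{"tx":0.03,"ty":0.003,"tz":0.175,"spin":0},{"tx":0.03,"ty":0.003,"tz":0.192,"spin":0},{"tx":0.03,"ty":0.003,"tz":0.197,"spin":0},{"tx":0.03,"ty":0.003,"tz":0.197,"spin":0}]' 1
python3 -m inch '[{"tx":0,"ty":0,"tz":0,"spin":0},{"tx":0,"ty":0,"tz":0,"spin":0},{"tx":0,"ty":0,"tz":0,"spin":0},{"tx":0,"ty":0,"tz":0,"spin":0},{"tx":0,"ty":0,"tz":0,"spin":0},{"tx":0,"ty":0,"tz":0,"spin":0}]' -1 15
```

```text
clock: 2.2
tool_pos: [0.5143, -0.2507, 0.0595]
orientation: [-0.002, 0.77, 0.638, -0.001]
contact_force: [0.2, -0.0, -0.3]
grip_width: 0.0879
clock: 2.8
tool_pos: [0.5148, -0.2508, 0.0601]
orientation: [-0.001, 0.77, 0.638, -0.001]
contact_force: [-0.0, -0.8, 5.0]
grip_width: 0.056
```

```bash
python3 -m inch '[{"tx":0.003,"ty":0,"tz":0,"spin":0},{"tx":0.006,"ty":0,"tz":0,"spin":0},{"tx":0.009,"ty":0,"tz":0,"spin":0},{"tx":0.012,"ty":0,"tz":0,"spin":0},{"tx":0.015,"ty":0,"tz":0,"spin":0},{"tx":0.018,"ty":0,"tz":0,"spin":0},{"tx":0.021,"ty":0,"tz":0,"spin":0},{"tx":0.024,"ty":0,"tz":0,"spin":0}]'
python3 -m inch '[{"tx":0.002,"ty":0,"tz":0,"spin":0},{"tx":0.004,"ty":0,"tz":0,"spin":0},{"tx":0.006,"ty":0,"tz":0,"spin":0},{"tx":0.006,"ty":0,"tz":0,"spin":0}]'
```

```text
clock: 3.6
tool_pos: [0.5192, -0.2274, 0.0601]
orientation: [-0.001, 0.77, 0.638, -0.001]
contact_force: [-0.8, -3.9, 2.7]
grip_width: 0.0559
clock: 4.0
tool_pos: [0.5204, -0.2211, 0.0601]
orientation: [-0.001, 0.77, 0.638, -0.001]
contact_force: [-0.6, -1.7, 2.7]
grip_width: 0.0556
```

```bash
python3 -m inch '[{"tx":0.002,"ty":0,"tz":0,"spin":0},{"tx":0.004,"ty":0,"tz":0,"spin":0},{"tx":0.005,"ty":0,"tz":0,"spin":0},{"tx":0.005,"ty":0,"tz":0,"spin":0}]'
python3 -m inch '[{"tx":0.001,"ty":0,"tz":0,"spin":0},{"tx":0.002,"ty":0,"tz":0,"spin":0},{"tx":0.003,"ty":0,"tz":0,"spin":0},{"tx":0.003,"ty":0,"tz":0,"spin":0}]'
```

```text
clock: 4.4
tool_pos: [0.5204, -0.2195, 0.0601]
orientation: [0.0, 0.771, 0.637, -0.003]
contact_force: [-1.8, -9.6, 3.5]
grip_width: 0.0559
clock: 4.8
tool_pos: [0.5204, -0.2195, 0.0601]
orientation: [0.001, 0.771, 0.636, -0.005]
contact_force: [-0.6, -8.8, 1.6]
grip_width: 0.0559
```

```bash
python3 -m inch '[{"tx":-0.001,"ty":0,"tz":0,"spin":0},{"tx":-0.001,"ty":0,"tz":0,"spin":0},{"tx":-0.001,"ty":0,"tz":0,"spin":0},{"tx":-0.001,"ty":0,"tz":-0.03,"spin":0},{"tx":-0.001,"ty":0,"tz":-0.07,"spin":0},{"tx":-0.03,"ty":0,"tz":-0.07,"spin":0},{"tx":-0.065,"ty":0,"tz":-0.07,"spin":0},{"tx":-0.071,"ty":0,"tz":-0.07,"spin":0}]' 1
python3 - <<'E'
from h import *
import json
m=json.load(open('w1.json'));t,r=tool()
for n,px in(('studs',[316,242.5]),('ring(old)',[317,189])):
  p=ray(m,[px],.092)[0];print(n,p,r.inv().apply(p-t))
print(r.as_matrix().round(3).tolist())
E
```

```text
clock: 5.6
tool_pos: [0.5056, -0.2931, 0.1308]
orientation: [0.002, 0.773, 0.634, -0.006]
contact_force: [-0.3, -2.0, 0.7]
grip_width: 0.0881
studs [ 0.50787385 -0.28938824  0.092     ] [0.00454295 0.00168778 0.03870181]
ring(old) [ 0.51596482 -0.24928401  0.092     ] [0.04545202 0.00177952 0.03819949]
[[0.195, 0.981, -0.007], [0.981, -0.196, -0.011], [-0.012, -0.004, -1.0]]
```

```bash
python3 -m inch '[{"tx":0.004,"ty":0.002,"tz":0.0,"spin":-0.6},{"tx":0.004,"ty":0.002,"tz":0.03,"spin":-0.6},{"tx":0.004,"ty":0.002,"tz":0.055,"spin":-0.6},{"tx":0.004,"ty":0.002,"tz":0.068,"spin":-0.6},{"tx":0.004,"ty":0.002,"tz":0.07,"spin":-0.6},{"tx":0.004,"ty":0.002,"tz":0.07,"spin":-0.6}]' 1
python3 -m inch '[{"tx":0,"ty":0,"tz":0,"spin":0},{"tx":0,"ty":0,"tz":0,"spin":0},{"tx":0,"ty":0,"tz":0,"spin":0},{"tx":0,"ty":0,"tz":0,"spin":0},{"tx":0,"ty":0,"tz":0,"spin":0},{"tx":-0.002,"ty":0,"tz":0,"spin":0},{"tx":-0.004,"ty":0,"tz":0,"spin":0},{"tx":-0.004,"ty":0,"tz":0,"spin":0}]' -1 15
python3 -m inch '[{"tx":-0.002,"ty":0,"tz":0,"spin":0},{"tx":-0.003,"ty":0,"tz":0,"spin":0},{"tx":-0.003,"ty":0,"tz":0,"spin":0}]'
```

```text
clock: 6.2
tool_pos: [0.5084, -0.2892, 0.0608]
orientation: [0.002, 0.769, 0.639, -0.006]
contact_force: [-0.5, -0.1, -0.1]
grip_width: 0.0881
clock: 7.0
tool_pos: [0.5082, -0.2932, 0.0613]
orientation: [0.002, 0.769, 0.639, -0.005]
contact_force: [-0.4, 1.3, 5.6]
grip_width: 0.0556
clock: 7.3
tool_pos: [0.5077, -0.2962, 0.0612]
orientation: [0.002, 0.769, 0.639, -0.005]
contact_force: [0.2, 1.7, 3.6]
grip_width: 0.0559
```

```bash
python3 -m inch '[{"tx":-0.002,"ty":0,"tz":0,"spin":0},{"tx":-0.004,"ty":0,"tz":0,"spin":0},{"tx":-0.004,"ty":0,"tz":0,"spin":0}]'
python3 -m inch '[{"tx":-0.001,"ty":0,"tz":0,"spin":0},{"tx":-0.002,"ty":0,"tz":0,"spin":0},{"tx":-0.002,"ty":0,"tz":0,"spin":0}]'
```

```text
clock: 7.6
tool_pos: [0.5077, -0.2964, 0.0613]
orientation: [0.001, 0.769, 0.639, -0.003]
contact_force: [0.1, 9.6, 5.7]
grip_width: 0.0559
clock: 7.9
tool_pos: [0.5077, -0.2964, 0.0613]
orientation: [-0.0, 0.769, 0.64, -0.002]
contact_force: [-0.4, 6.3, 5.0]
grip_width: 0.0559
```

```bash
python3 -m inch '[{"tx":0.001,"ty":0,"tz":0,"spin":0},{"tx":0.001,"ty":0,"tz":0,"spin":0},{"tx":0.001,"ty":0,"tz":0,"spin":0},{"tx":0.001,"ty":0,"tz":-0.04,"spin":0},{"tx":0.001,"ty":0,"tz":-0.09,"spin":0},{"tx":0.001,"ty":0,"tz":-0.14,"spin":0},{"tx":0.001,"ty":0,"tz":-0.19,"spin":0},{"tx":0.001,"ty":0,"tz":-0.19,"spin":0}]' 1
python3 - <<'E'
from h import *
import json
m=arm.camera_model('wrist');f=arm.grab_frame('wrist');cv2.imwrite('pics/w2.png',f)
json.dump({k:np.array(v).tolist() for k,v in m.items()},open('w2.json','w'))
E
```

```text
clock: 8.7
tool_pos: [0.5123, -0.2968, 0.2581]
orientation: [0.006, 0.769, 0.639, 0.0]
contact_force: [1.0, -0.1, -1.1]
grip_width: 0.0879
```

View pics/w2.png

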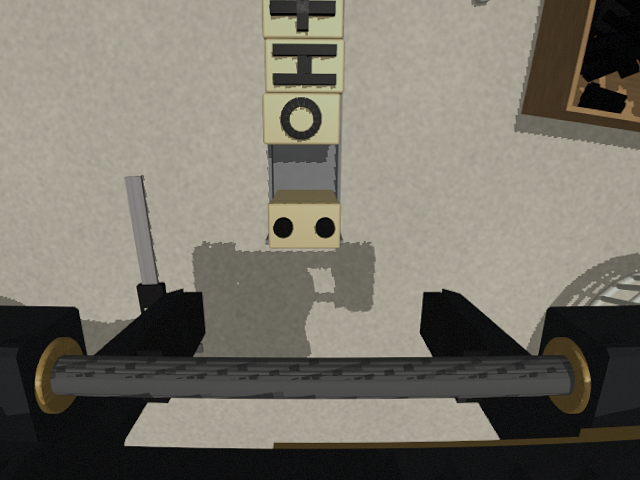

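The gap between ring and studs is open, rows 143–203. Everything is upright. Next I work out the gap centre and the move to the loose case.

```bash
python3 - <<'E'
from h import *
import json
m=json.load(open('w2.json'));t,r=tool()
e=ray(m,[[303,143.5],[305,203],[302,93],[304,247]],.088);print(e.round(4).tolist())
print('gap',np.linalg.norm(e[0]-e[1]),'centre',(e[0]+e[1])/2, 'ring thick',np.linalg.norm(e[0]-e[2]),'row ang',np.degrees(np.arctan2(*(e[2]-e[3])[[1,0]])))
s=ray(m,[[264,118],[342,118],[269,226],[341,226]],.088);print('mid',s[:2].mean(0),s[2:].mean(0))
f=ray(m,[[271,170],[339,170]],.022);print('lips',f,np.linalg.norm(f[0]-f[1]))
print('jaw',np.degrees(np.arctan2(*r.as_matrix()[[1,0],1])),r.as_matrix().round(3).tolist())
# loose case: centre and a grasp point 29 mm from centre towards lid
c=np.array([.546,.257]);a=np.radians(93.7);u=np.array([np.cos(a),np.sin(a)])
g=c+.028*u;print('grasp',g,'delta',delta([*g,.258]))
E
```

```text
[[0.5173, -0.2356, 0.088], [0.5106, -0.2789, 0.088], [0.5232, -0.2011, 0.088], [0.5033, -0.3129, 0.088]]
gap 0.04391733155345183 centre [ 0.51395031 -0.25724905  0.088     ] ring thick 0.034996216633203334 row ang 79.87033073849722
mid [ 0.52074611 -0.2179256   0.088     ] [ 0.50721055 -0.29650368  0.088     ]
lips [[ 0.48323069 -0.25470973  0.022     ]
 [ 0.54383793 -0.26606425  0.022     ]] 0.06166168129645327
jaw -10.563869834975856 [[0.183, 0.983, 0.002], [0.983, -0.183, -0.006], [-0.006, 0.003, -1.0]]
grasp [0.5441931  0.28494164] delta [ 0.5776411  -0.07321763 -0.00689466]
```

```bash
python3 -m inch '[{"tx":0.04,"ty":-0.005,"tz":0,"spin":-2},{"tx":0.085,"ty":-0.01,"tz":0,"spin":-4},{"tx":0.13,"ty":-0.015,"tz":0,"spin":-6},{"tx":0.175,"ty":-0.02,"tz":0,"spin":-8},{"tx":0.22,"ty":-0.025,"tz":0,"spin":-10},{"tx":0.265,"ty":-0.03,"tz":0,"spin":-12},{"tx":0.31,"ty":-0.035,"tz":0,"spin":-14},{"tx":0.355,"ty":-0.04,"tz":0,"spin":-14}]'
python3 - <<'E'
from h import *
print(delta([.546,.2,.258]),arm.observe()['joint_pos'].round(2))
t,r=tool();print(np.degrees(np.arctan2(*r.as_matrix()[[1,0],1])))
E
```

```text
clock: 9.55
tool_pos: [0.5351, 0.0606, 0.2507]
orientation: [0.002, 0.686, 0.728, -0.003]
contact_force: [1.9, 0.2, -0.4]
grip_width: 0.0882
[ 0.13841938  0.01920876 -0.00836574] [ 0.11  0.62 -0.51  1.82  0.41  0.81 -0.56]
3.4313320698016403
```

```bash
python3 -m inch '[{"tx":0.045,"ty":0.006,"tz":-0.004,"spin":0},{"tx":0.09,"ty":0.012,"tz":-0.008,"spin":0},{"tx":0.13,"ty":0.019,"tz":-0.008,"spin":0},{"tx":0.138,"ty":0.019,"tz":-0.008,"spin":0},{"tx":0.138,"ty":0.019,"tz":-0.008,"spin":0},{"tx":0.138,"ty":0.019,"tz":-0.008,"spin":0}]'
python3 - <<'E'
from h import *
import json
m=arm.camera_model('wrist');f=arm.grab_frame('wrist');cv2.imwrite('pics/w3.png',f)
json.dump({k:np.array(v).tolist() for k,v in m.items()},open('w3.json','w'))
E
```

```text
clock: 10.15
tool_pos: [0.5455, 0.1971, 0.2563]
orientation: [0.003, 0.686, 0.727, -0.005]
contact_force: [1.0, -0.5, 0.1]
grip_width: 0.088
```

View pics/w3.png

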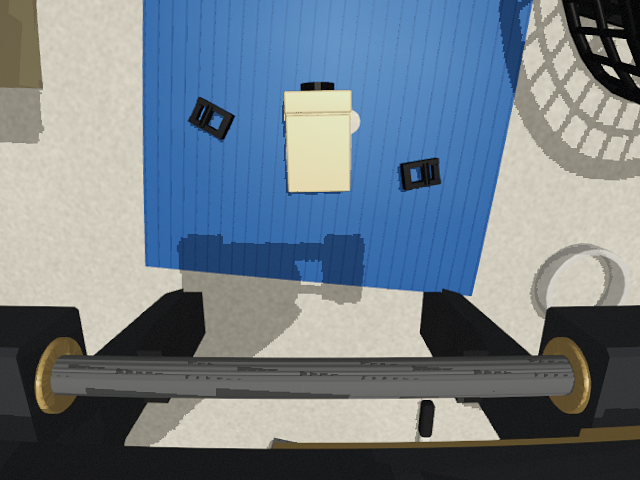

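The loose case spans columns 285–351 and rows 91–192, ring end at (317,86). There is something white at (355,122) beside it, so I zoom in while measuring.

```bash
python3 - <<'E'
from h import *
import json
m=json.load(open('w3.json'));t,r=tool()
f=cv2.imread('pics/w3.png');cv2.imwrite('pics/c3.png',cv2.resize(f[70:210,270:380],None,fx=4,fy=4,interpolation=cv2.INTER_CUBIC))
P=ray(m,[[284.5,91.5],[351,90.5],[350.5,192],[287.5,192]],.040)
print(P.round(4).tolist(),'c',P.mean(0),np.linalg.norm(P-np.roll(P,-1,0),axis=1))
u=(P[0]+P[1]-P[2]-P[3])[:2];u/=np.linalg.norm(u);print('len dir deg',np.degrees(np.arctan2(u[1],u[0])))
print('c tool',r.inv().apply([*P.mean(0)[:2],.022]-t),'jaw',np.degrees(np.arctan2(*r.as_matrix()[[1,0],1])))
print('clips tool',r.inv().apply(ray(m,[[212,118],[420,174]],.012)-t).round(3).tolist())
print('white',r.inv().apply(ray(m,[[359,122]],.004)-t),r.inv().apply(ray(m,[[359,122]],.022)-t))
print(r.as_matrix().round(3).tolist())
E
```

```text
[[0.5149, 0.2965, 0.04], [0.5691, 0.3004, 0.04], [0.5756, 0.2172, 0.04], [0.5209, 0.214, 0.04]] c [0.54513675 0.25702032 0.04      ] [0.05435875 0.08347015 0.05477875 0.08271656]
len dir deg 94.31268610067544
c tool [0.06272512 0.00355907 0.23392401] jaw 3.274755581102647
clips tool [[0.084, -0.092, 0.244], [0.034, 0.099, 0.244]]
white [[0.08081124 0.04126342 0.25161626]] [[0.08023413 0.03923233 0.23362764]]
[[-0.057, 0.998, -0.003], [0.998, 0.057, -0.011], [-0.011, -0.003, -1.0]]
```

View pics/c3.png

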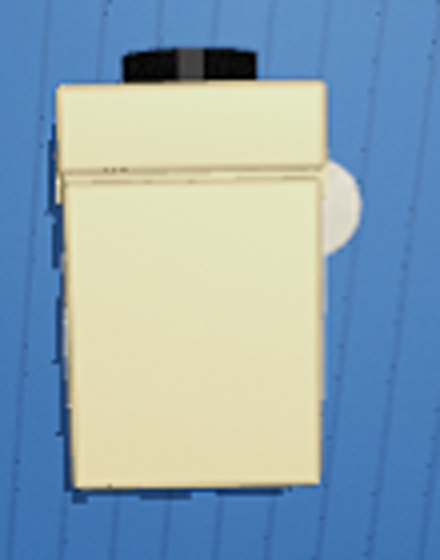

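The white thing casts no shadow, so it is a flat disc on the sheet and will be harmless. I grip across the width near the lid, then swing the case up about its bottom edge with a light grip.

```bash
python3 -m inch '[{"tx":0.04,"ty":0.003,"tz":0.02,"spin":-1},{"tx":0.08,"ty":0.0035,"tz":0.05,"spin":-1},{"tx":0.095,"ty":0.0035,"tz":0.1,"spin":-1},{"tx":0.095,"ty":0.0035,"tz":0.145,"spin":-1},{"tx":0.095,"ty":0.0035,"tz":0.185,"spin":-1},{"tx":0.095,"ty":0.0035,"tz":0.212,"spin":-1},{"tx":0.095,"ty":0.0035,"tz":0.226,"spin":-1},{"tx":0.095,"ty":0.0035,"tz":0.229,"spin":-1}]' 1
python3 - <<'E'
from h import *
print(delta([0.5427,.289,.026]))
t,r=tool();print(t,np.degrees(np.arctan2(*r.as_matrix()[[1,0],1])))
E
```

```text
clock: 11.0
tool_pos: [0.5431, 0.2871, 0.0252]
orientation: [0.003, 0.681, 0.732, -0.006]
contact_force: [-0.4, -0.2, 0.2]
grip_width: 0.088
[ 0.00191538 -0.0002376  -0.00085565]
[0.54307241 0.28709591 0.02516752] 4.16673513769986
```

```bash
python3 -m inch '[{"tx":0.002,"ty":0,"tz":-0.001,"spin":0},{"tx":0.002,"ty":0,"tz":-0.001,"spin":0},{"tx":0.002,"ty":0,"tz":-0.001,"spin":0},{"tx":0.002,"ty":0,"tz":-0.001,"spin":0},{"tx":0.002,"ty":0,"tz":-0.001,"spin":0},{"tx":0.002,"ty":0,"tz":-0.001,"spin":0}]' -1 4
python3 -m inch '[{"tx":-0.004,"ty":0,"tz":-0.01,"spin":0},{"tx":-0.008,"ty":0,"tz":-0.018,"spin":0},{"tx":-0.014,"ty":0,"tz":-0.026,"spin":0},{"tx":-0.021,"ty":0,"tz":-0.034,"spin":0},{"tx":-0.029,"ty":0,"tz":-0.041,"spin":0},{"tx":-0.037,"ty":0,"tz":-0.046,"spin":0},{"tx":-0.037,"ty":0,"tz":-0.046,"spin":0}]'
python3 - <<'E'
from h import *
cv2.imwrite('pics/s4.png',cv2.resize(arm.grab_frame('side')[240:440,180:440],None,fx=3,fy=3))
E
```

```text
clock: 11.6
tool_pos: [0.5435, 0.2894, 0.0271]
orientation: [0.003, 0.681, 0.732, -0.006]
contact_force: [-0.7, 0.1, 6.3]
grip_width: 0.0564
clock: 12.3
tool_pos: [0.5471, 0.2509, 0.0743]
orientation: [0.004, 0.682, 0.732, -0.006]
contact_force: [1.4, -0.6, -1.5]
grip_width: 0.0559
```

View pics/s4.png

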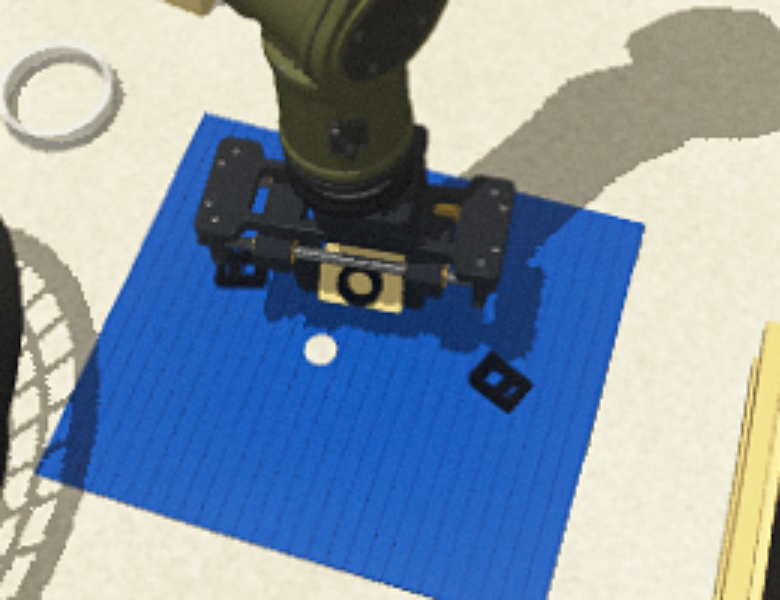

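The case has pitched about 45° in the fingers (ring face visible at (358,285) in the crop), and the disc is indeed a flat spot. I continue the arc.

```bash
python3 -m inch '[{"tx":-0.009,"ty":0,"tz":-0.003,"spin":0},{"tx":-0.019,"ty":0,"tz":-0.006,"spin":0},{"tx":-0.029,"ty":0,"tz":-0.007,"spin":0},{"tx":-0.039,"ty":0,"tz":-0.008,"spin":0},{"tx":-0.049,"ty":0,"tz":-0.006,"spin":0},{"tx":-0.059,"ty":0,"tz":-0.004,"spin":0},{"tx":-0.059,"ty":0,"tz":-0.003,"spin":0},{"tx":-0.059,"ty":0,"tz":-0.003,"spin":0}]'
python3 - <<'E'
from h import *
cv2.imwrite('pics/s5.png',cv2.resize(arm.grab_frame('side')[240:440,180:440],None,fx=3,fy=3))
E
```

```text
clock: 13.15
tool_pos: [0.5512, 0.1926, 0.0776]
orientation: [0.004, 0.682, 0.732, -0.006]
contact_force: [0.6, -0.3, -0.3]
grip_width: 0.0559
```

View pics/s5.png

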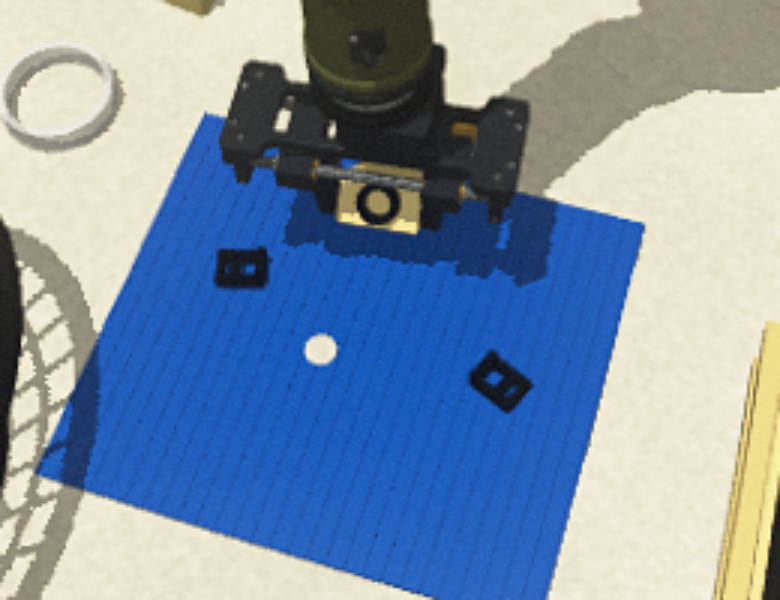

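```bash
python3 - <<'E'
from h import *
m=arm.camera_model('side');C=np.array(m['T'])[:3,3]
for n,c,p in(('s4',(358,285),(.547,.26,.09)),('s5',(378,203),(.551,.195,.095))):
    f=cv2.imread(f'pics/{n}.png');x,y=c;g=cv2.cvtColor(f,cv2.COLOR_BGR2GRAY)[y-32:y+32,x-32:x+32]
    k=(g<70).astype(np.uint8)*255
    cs,h=cv2.findContours(k,cv2.RETR_CCOMP,2)
    for i,cc in enumerate(cs):
        if len(cc)>=20 : print(n,cv2.contourArea(cc),h[0][i][3],cv2.fitEllipse(cc))
    d=C-np.array(p);d/=np.linalg.norm(d)
    print([(a,round(float(d@[0,np.cos(np.radians(a)),np.sin(np.radians(a))]),3)) for a in range(20,111,10)])
E
```

```text
s4 1983.5 -1 ((33.32720947265625, 36.561607360839844), (52.25927734375, 56.971946716308594), 90.78092956542969)
s4 466.0 0 ((34.046119689941406, 30.13194465637207), (22.37546730041504, 27.87461280822754), 126.41691589355469)
s4 37.5 -1 ((30.367101669311523, 4.362558364868164), (4.592416763305664, 33.339698791503906), 95.96893310546875)
[(20, 0.724), (30, 0.829), (40, 0.908), (50, 0.96), (60, 0.983), (70, 0.976), (80, 0.939), (90, 0.874), (100, 0.782), (110, 0.667)]
s5 271.5 -1 ((29.298229217529297, 63.290809631347656), (10.598506927490234, 109.86097717285156), 98.66678619384766)
s5 1402.0 -1 ((31.901567459106445, 31.69327735900879), (42.030208587646484, 43.12311935424805), 87.90055847167969)
s5 516.5 2 ((31.921167373657227, 31.318326950073242), (24.456491470336914, 27.314599990844727), 134.7088165283203)
[(20, 0.762), (30, 0.858), (40, 0.929), (50, 0.971), (60, 0.984), (70, 0.967), (80, 0.921), (90, 0.846), (100, 0.746), (110, 0.623)]
```

The ring's aspect ratio (~0.98) and the grasp height both fit a pitch of ~57°: the bottom edge slid instead of hinging all the way. I reduce the grip to the minimum and drag with a light downward press, so that the sheet's friction swings the bottom under.

```bash
python3 -m inch '[{"tx":-0.002,"ty":0,"tz":0.002,"spin":0},{"tx":-0.008,"ty":0,"tz":0.002,"spin":0},{"tx":-0.014,"ty":0,"tz":0.002,"spin":0},{"tx":-0.02,"ty":0,"tz":0.002,"spin":0},{"tx":-0.026,"ty":0,"tz":0.001,"spin":0},{"tx":-0.032,"ty":0,"tz":0.001,"spin":0},{"tx":-0.038,"ty":0,"tz":0,"spin":0},{"tx":-0.04,"ty":0,"tz":0,"spin":0}]' -1 3
python3 - <<'E'
from h import *
t,r=tool();m=arm.camera_model('side');w=arm.camera_model('wrist')
f=arm.grab_frame('side');g=arm.grab_frame('wrist')
u,v=proj(m,[t+[0,0,.02]])[0].astype(int);print(u,v,proj(w,[t,t+[0,0.018,.01],t+[0,-.018,.01]]))
a=cv2.resize(f[v-40:v+60,u-50:u+50],(400,400),interpolation=cv2.INTER_CUBIC)
b=cv2.resize(g[240:480,160:480],(400,300));o=np.zeros((400,800,3),np.uint8);o[:,:400]=a;o[:300,400:]=b
cv2.imwrite('pics/p6.png',o)
E
```

```text
clock: 14.0
tool_pos: [0.5538, 0.1508, 0.0777]
orientation: [0.004, 0.682, 0.731, -0.007]
contact_force: [-0.1, -0.2, -2.1]
grip_width: 0.056
310 281 [[315.68220496 333.93699268]
 [319.89190705 299.3713305 ]
 [312.0035491  394.10815869]]
```

View pics/p6.png

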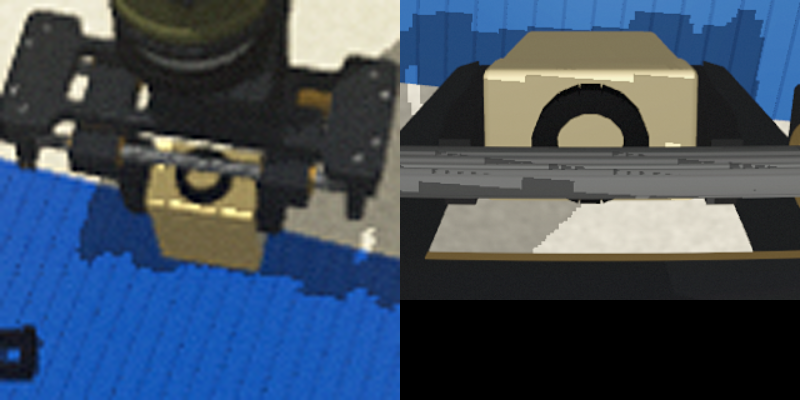

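```bash
python3 - <<'E'
from h import *
t,r=tool();w=arm.camera_model('wrist')
for p in range(70,111,5):
    a=np.radians(p);u=np.array([0,np.cos(a),np.sin(a)]);n=np.array([0,np.sin(a),-np.cos(a)])
    print(p,proj(w,[t+.010*u+.022*n,t-.074*u+.022*n])[:,1].round(1), 'low corner z',(t-.074*u+.022*n)[2].round(4),(t-.074*u-.014*n)[2].round(4))
E
```

```text
70 [272.5 271.4] low corner z 0.0007 0.013
75 [275.5 259.7] low corner z 0.0006 0.0099
80 [279.  248.1] low corner z 0.0011 0.0073
85 [283.1 236.6] low corner z 0.0021 0.0053
90 [287.7 225.4] low corner z 0.0038 0.0038
95 [292.9 214.3] low corner z 0.006 0.0028
100 [298.5 203.3] low corner z 0.0087 0.0025
105 [304.6 192.6] low corner z 0.012 0.0027
110 [311.  182.2] low corner z 0.0158 0.0035
```

The wrist view gives lid edge ~row 300 and bottom edge ~row 266, a spread of 34 px, so the pitch is ≈81°. The case is hanging, well within the 0.4 rad standing limit. I move back over the sheet and set it down to let it square itself.

```bash
python3 -m inch '[{"tx":0,"ty":0,"tz":-0.006,"spin":0},{"tx":0.01,"ty":0,"tz":-0.006,"spin":0},{"tx":0.025,"ty":0,"tz":-0.006,"spin":0},{"tx":0.03,"ty":0,"tz":-0.006,"spin":0},{"tx":0.03,"ty":0,"tz":-0.003,"spin":0},{"tx":0.03,"ty":0,"tz":-0.001,"spin":0},{"tx":0.03,"ty":0,"tz":-0.001,"spin":0}]'
python3 -m inch '[{"tx":0,"ty":0,"tz":0.001,"spin":0},{"tx":0,"ty":0,"tz":0.002,"spin":0},{"tx":0,"ty":0,"tz":0.002,"spin":0}]'
python3 -m inch '[{"tx":0,"ty":0,"tz":0.001,"spin":0},{"tx":0,"ty":0,"tz":0.002,"spin":0},{"tx":0,"ty":0,"tz":0.002,"spin":0}]'
```

```text
clock: 14.8
tool_pos: [0.5514, 0.1809, 0.0778]
orientation: [0.004, 0.682, 0.731, -0.007]
contact_force: [0.3, -0.8, -1.0]
grip_width: 0.0559
clock: 15.1
tool_pos: [0.5516, 0.1804, 0.076]
orientation: [0.004, 0.682, 0.731, -0.007]
contact_force: [-1.3, -1.7, 2.9]
grip_width: 0.0563
clock: 15.4
tool_pos: [0.5516, 0.1804, 0.0741]
orientation: [0.004, 0.682, 0.731, -0.007]
contact_force: [-1.9, -0.1, 5.1]
grip_width: 0.0558
```

```bash
python3 -m inch '[{"tx":0,"ty":0,"tz":0,"spin":0},{"tx":0,"ty":0,"tz":0,"spin":0},{"tx":0,"ty":0,"tz":0,"spin":0},{"tx":0,"ty":0,"tz":0,"spin":0},{"tx":0,"ty":0,"tz":0,"spin":0}]' 0.7
python3 - <<'E'
from h import *
t,r=tool();m=arm.camera_model('side');w=arm.camera_model('wrist')
f=arm.grab_frame('side');g=arm.grab_frame('wrist')
u,v=proj(m,[t+[0,0,.02]])[0].astype(int)
a=cv2.resize(f[v-40:v+60,u-50:u+50],(400,400),interpolation=cv2.INTER_CUBIC)
b=cv2.resize(g[200:480,160:480],(400,350));o=np.zeros((400,800,3),np.uint8);o[:,:400]=a;o[:350,400:]=b
cv2.imwrite('pics/p7.png',o)
for y in(-.01,-.005,0,.005): print(y,proj(w,[[t[0],t[1]+y+.018,.088],[t[0],t[1]+y+.018,.004]])[:,1].round(1))
E
```

```text
clock: 15.9
tool_pos: [0.5515, 0.1804, 0.074]
orientation: [0.004, 0.682, 0.731, -0.007]
contact_force: [-0.6, -0.1, 0.1]
grip_width: 0.0754
-0.01 [333.5 253.1]
-0.005 [319.3 243.9]
0 [304.8 234.6]
0.005 [289.9 225.1]
```

View pics/p7.png

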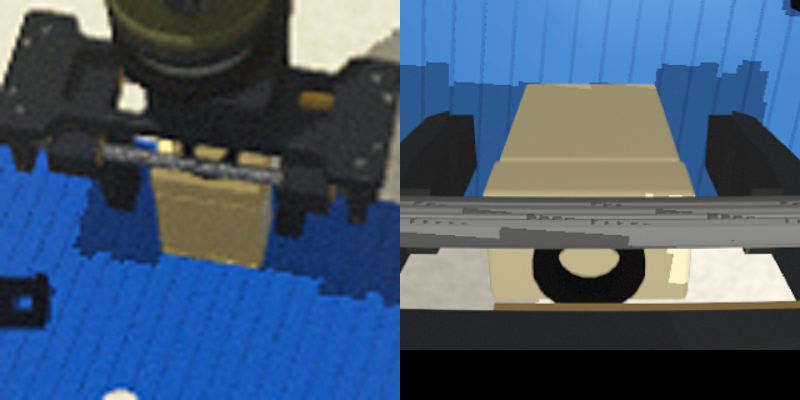

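It stands upright on the sheet. Its bottom +y edge is at wrist row ~268, which puts its centre about 18 mm behind the TCP (-y). I shift back, go a little lower and regrip firmly.

```bash
python3 -m inch '[{"tx":-0.009,"ty":0,"tz":0.004,"spin":0},{"tx":-0.018,"ty":0,"tz":0.008,"spin":0},{"tx":-0.018,"ty":0,"tz":0.012,"spin":0},{"tx":-0.018,"ty":0,"tz":0.012,"spin":0}]' 0.7
python3 - <<'E'
from h import *
t,r=tool();w=arm.camera_model('wrist');g=arm.grab_frame('wrist')
cv2.imwrite('pics/w8.png',g)
for y in(-.006,0,.006): print(y,proj(w,[[t[0],t[1]+y+.018,.088],[t[0],t[1]+y+.018,.004],[t[0]-.028,t[1]+y+.018,.004],[t[0]+.028,t[1]+y+.018,.004]]).round(1).tolist())
h=cv2.cvtColor(g,cv2.COLOR_BGR2HSV)
for x in(290,305,315,325): 
    col=h[180:345,x]; k=(col[:,0]<40)&(col[:,1]>30); i=np.where(k)[0]+180; print(x,i.min() if len(i) else None)
E
python3 -m inch '[{"tx":0,"ty":0,"tz":0,"spin":0},{"tx":0,"ty":0,"tz":0,"spin":0},{"tx":0,"ty":0,"tz":0,"spin":0},{"tx":0,"ty":0,"tz":0,"spin":0},{"tx":0,"ty":0,"tz":0,"spin":0}]' -1 25
```

```text
clock: 16.4
tool_pos: [0.5524, 0.1613, 0.0616]
orientation: [0.004, 0.683, 0.731, -0.008]
contact_force: [-0.5, -0.6, 0.2]
grip_width: 0.0747
-0.006 [[318.8, 342.7], [317.2, 252.9], [259.7, 249.0], [374.4, 256.7]]
0 [[320.4, 323.8], [318.1, 241.0], [260.1, 237.1], [375.8, 245.0]]
0.006 [[322.0, 304.2], [319.0, 229.0], [260.5, 225.0], [377.2, 233.0]]
290 238
305 238
315 238
325 238
clock: 16.95
tool_pos: [0.5526, 0.1624, 0.0621]
orientation: [0.004, 0.682, 0.731, -0.007]
contact_force: [-0.6, 0.4, 0.9]
grip_width: 0.0554
```

```bash
python3 -m inch '[{"tx":0,"ty":0,"tz":-0.005,"spin":0},{"tx":0,"ty":0,"tz":-0.02,"spin":0},{"tx":0,"ty":0,"tz":-0.05,"spin":0},{"tx":0,"ty":0,"tz":-0.08,"spin":0},{"tx":0,"ty":0,"tz":-0.11,"spin":0},{"tx":0,"ty":0,"tz":-0.14,"spin":0},{"tx":0,"ty":0,"tz":-0.15,"spin":0},{"tx":0,"ty":0,"tz":-0.15,"spin":0}]'
python3 - <<'E'
from h import *
t,r=tool();print(np.degrees(np.arctan2(*r.as_matrix()[[1,0],1])),r.as_matrix().round(3).tolist(),delta([.5135,-.2575,t[2]]))
E
```

```text
clock: 17.75
tool_pos: [0.554, 0.165, 0.2138]
orientation: [0.005, 0.682, 0.731, -0.006]
contact_force: [-0.0, 0.1, -2.5]
grip_width: 0.0555
3.954157926837868 [[-0.069, 0.998, -0.001], [0.998, 0.069, -0.015], [-0.015, -0.002, -1.0]] [-0.41868213 -0.06951702  0.00639442]
```

```bash
python3 -m inch '[{"tx":-0.025,"ty":-0.004,"tz":0,"spin":1},{"tx":-0.06,"ty":-0.01,"tz":0,"spin":3},{"tx":-0.1,"ty":-0.017,"tz":0.001,"spin":5},{"tx":-0.14,"ty":-0.023,"tz":0.002,"spin":7},{"tx":-0.18,"ty":-0.03,"tz":0.003,"spin":9},{"tx":-0.22,"ty":-0.036,"tz":0.003,"spin":11},{"tx":-0.26,"ty":-0.043,"tz":0.004,"spin":13},{"tx":-0.3,"ty":-0.05,"tz":0.004,"spin":14.3}]'
python3 - <<'E'
from h import *
t,r=tool();print(np.degrees(np.arctan2(*r.as_matrix()[[1,0],1])),r.as_matrix().round(3).tolist(),delta([.5135,-.2575,.2138]))
E
```

```text
clock: 18.55
tool_pos: [0.5232, -0.1394, 0.2127]
orientation: [0.004, 0.768, 0.64, -0.006]
contact_force: [1.7, -0.0, -2.3]
grip_width: 0.0555
-10.404327829876799 [[0.181, 0.984, -0.005], [0.983, -0.181, -0.015], [-0.015, -0.002, -1.0]] [-0.11795386  0.01182109  0.00065277]
```

```bash
python3 -m inch '[{"tx":-0.04,"ty":0.004,"tz":0,"spin":0},{"tx":-0.08,"ty":0.008,"tz":0,"spin":0},{"tx":-0.11,"ty":0.0115,"tz":0,"spin":0},{"tx":-0.1185,"ty":0.0118,"tz":0.01,"spin":0},{"tx":-0.1185,"ty":0.0118,"tz":0.025,"spin":0},{"tx":-0.1185,"ty":0.0118,"tz":0.04,"spin":0},{"tx":-0.1185,"ty":0.0118,"tz":0.042,"spin":0},{"tx":-0.1185,"ty":0.0118,"tz":0.042,"spin":0}]'
python3 - <<'E'
from h import *
import json
t,r=tool();m=arm.camera_model('wrist');f=arm.grab_frame('wrist');s=arm.grab_frame('side')
json.dump({k:np.array(v).tolist() for k,v in m.items()},open('w9.json','w'));cv2.imwrite('pics/w9.png',f)
ms=arm.camera_model('side');u,v=proj(ms,[t])[0].astype(int)
o=np.zeros((480,800,3),np.uint8);o[:,:400]=f[:,120:520];o[:400,400:]=cv2.resize(s[v-30:v+70,u-50:u+50],(400,400),interpolation=cv2.INTER_CUBIC);cv2.imwrite('pics/p9.png',o)
print(t,delta([.5135,-.2575,.062]),r.as_matrix().round(3).tolist())
E
```

```text
clock: 19.35
tool_pos: [0.5126, -0.2573, 0.1712]
orientation: [0.003, 0.768, 0.641, -0.007]
contact_force: [0.7, 1.0, -1.5]
grip_width: 0.056
[ 0.51257774 -0.25728082  0.17124778] [0.0020249  0.00012382 0.11053612] [[0.179, 0.984, -0.007], [0.984, -0.179, -0.013], [-0.014, -0.005, -1.0]]
```

View pics/p9.png

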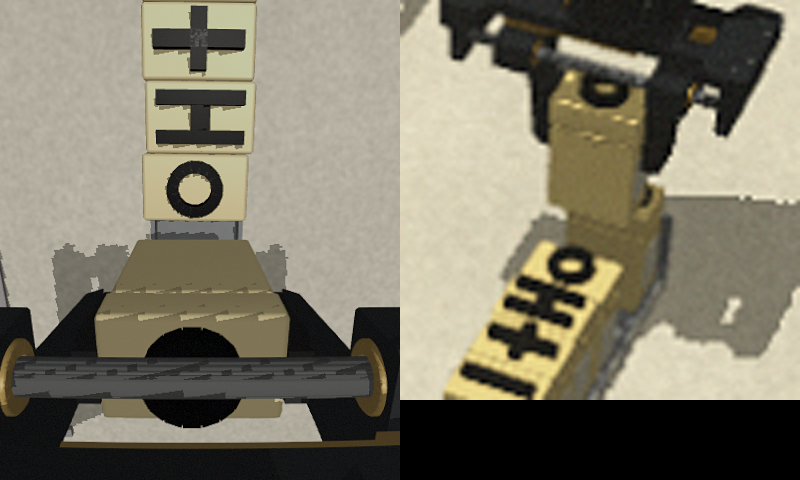

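The held case's bottom +y edge is at row 240 and its lid edge at row ~317. The ring case's right-hand edge is at row 219. I check the clearance and lean along the row.

```bash
python3 - <<'E'
from h import *
import json
m=json.load(open('w9.json'));t,r=tool()
ex=np.array([.174,.985,0]);ey=np.array([.985,-.174,0])
for n,px,z in(('ring edge',[314,219.5],.088),('held bot',[314,240],.1125),('held top',[314,316],.196),('bot L',[263,240],.1125),('bot R',[374,240],.1125),('ringL',[263,186],.088),('ringR',[367,186],.088)):
    d=ray(m,[px],z)[0]-t;print(n,(d@ex).round(4),(d@ey).round(4))
print('gap edges rel', [( (np.array(p)-t)@ex).round(4) for p in([.5173,-.2356,0],[.5106,-.2789,0])])
E
```

```text
ring edge 0.0232 -0.0014
held bot 0.0185 -0.0014
held top 0.0196 -0.0013
bot L 0.0186 -0.0261
bot R 0.0184 0.0278
ringL 0.0415 -0.0283
ringR 0.0413 0.0268
gap edges rel [np.float64(0.0226), np.float64(-0.0212)]
```

Clearance is about 4 mm either side and the case is upright, so I go down.

```bash
python3 -m inch '[{"tx":0,"ty":0,"tz":0.01,"spin":0},{"tx":0,"ty":0,"tz":0.025,"spin":0},{"tx":0.0005,"ty":0.0002,"tz":0.04,"spin":0},{"tx":0.001,"ty":0.0004,"tz":0.055,"spin":0},{"tx":0.001,"ty":0.0005,"tz":0.07,"spin":0},{"tx":0.0012,"ty":0.0006,"tz":0.085,"spin":0},{"tx":0.0014,"ty":0.0006,"tz":0.098,"spin":0},{"tx":0.0014,"ty":0.0006,"tz":0.1,"spin":0}]'
```

```text
clock: 20.25
tool_pos: [0.5132, -0.2576, 0.0711]
orientation: [0.003, 0.768, 0.641, -0.007]
contact_force: [0.8, 0.6, -1.6]
grip_width: 0.056
```

```bash
python3 -m inch '[{"tx":0,"ty":0,"tz":0.003,"spin":0},{"tx":0,"ty":0,"tz":0.006,"spin":0},{"tx":0,"ty":0,"tz":0.007,"spin":0},{"tx":0,"ty":0,"tz":0.007,"spin":0}]'
```

```text
clock: 20.65
tool_pos: [0.5133, -0.2578, 0.0643]
orientation: [0.003, 0.768, 0.641, -0.007]
contact_force: [0.3, -0.3, -2.1]
grip_width: 0.0555
```

```bash
python3 -m inch '[{"tx":0,"ty":0,"tz":0.001,"spin":0},{"tx":0,"ty":0,"tz":0.002,"spin":0},{"tx":0,"ty":0,"tz":0.0025,"spin":0},{"tx":0,"ty":0,"tz":0.0025,"spin":0}]'
python3 -m inch '[{"tx":0,"ty":0,"tz":0.0005,"spin":0},{"tx":0,"ty":0,"tz":0.001,"spin":0},{"tx":0,"ty":0,"tz":0.001,"spin":0}]'
```

```text
clock: 21.05
tool_pos: [0.5134, -0.2579, 0.0621]
orientation: [0.003, 0.768, 0.641, -0.007]
contact_force: [-1.6, 0.0, 1.7]
grip_width: 0.0559
clock: 21.35
tool_pos: [0.5133, -0.2579, 0.062]
orientation: [0.004, 0.768, 0.641, -0.007]
contact_force: [-1.9, 1.7, 9.2]
grip_width: 0.0554
```

On the floor (contact at z ≈ 0.062, as on the sheet). Release, rise and look.

```bash
python3 -m inch '[{"tx":0,"ty":0,"tz":-0.001,"spin":0},{"tx":0,"ty":0,"tz":-0.001,"spin":0},{"tx":0,"ty":0,"tz":-0.001,"spin":0},{"tx":0,"ty":0,"tz":-0.001,"spin":0}]' 0.9
python3 -m inch '[{"tx":0,"ty":0,"tz":-0.02,"spin":0},{"tx":0,"ty":0,"tz":-0.06,"spin":0},{"tx":0,"ty":0,"tz":-0.1,"spin":0},{"tx":-0.015,"ty":0,"tz":-0.15,"spin":0},{"tx":-0.03,"ty":0,"tz":-0.19,"spin":0},{"tx":-0.04,"ty":0,"tz":-0.19,"spin":0},{"tx":-0.04,"ty":0,"tz":-0.19,"spin":0}]'
python3 - <<'E'
from h import *
import json
t,r=tool();m=arm.camera_model('wrist');f=arm.grab_frame('wrist');s=arm.grab_frame('side')
json.dump({k:np.array(v).tolist() for k,v in m.items()},open('w10.json','w'));cv2.imwrite('pics/w10.png',f);cv2.imwrite('pics/top10.png',arm.grab_frame('top'))
o=np.zeros((480,800,3),np.uint8);o[:,:400]=f[:,120:520];o[:400,400:]=cv2.resize(s[130:230,310:410],(400,400),interpolation=cv2.INTER_CUBIC);cv2.imwrite('pics/p10.png',o)
E
```

```text
clock: 21.75
tool_pos: [0.5134, -0.2579, 0.0629]
orientation: [0.004, 0.768, 0.641, -0.007]
contact_force: [-0.6, 0.0, -0.2]
grip_width: 0.0834
clock: 22.45
tool_pos: [0.5067, -0.2967, 0.2538]
orientation: [0.005, 0.769, 0.639, -0.007]
contact_force: [-0.4, -0.1, -0.7]
grip_width: 0.0836
```

View pics/p10.png

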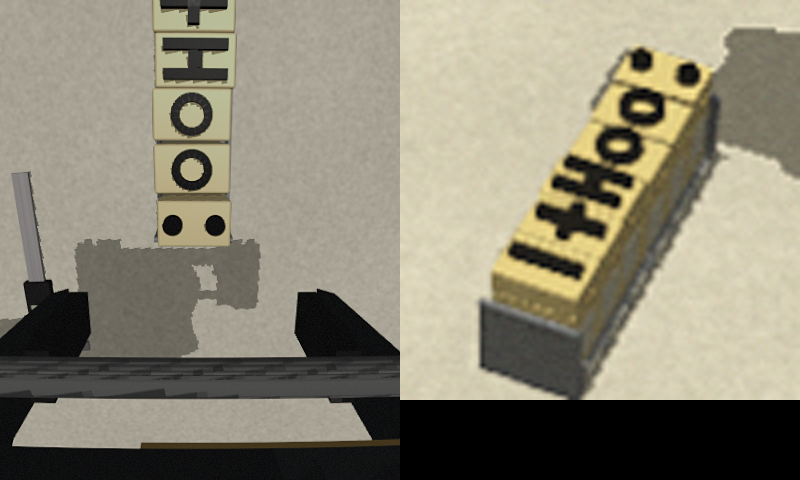

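The new case stands between twin (311,115) and studs (313,225), its ring at (311,169), all upright and level. Final numeric check, including the bystanders.

```bash
python3 - <<'E'
from h import *
import json
m=json.load(open('w10.json'));e=lambda d:(round(d[:2]@[.174,.985],4),round(d[:2]@[.985,-.174],4))
P=ray(m,[[311,115],[311,169],[313,225]],.094);print('new->twin',e(P[0]-P[1]),'new->studs',e(P[2]-P[1]))
E=ray(m,[[312,88],[312,140.5],[312,145],[312,193.5]],.088);print('lids',e(E[0]-E[1]),'gap',e(E[1]-E[2]),e(E[2]-E[3]))
S=ray(m,[[274,168],[350,168]],.088);print('new mid vs rack mid',e(S.mean(0)-[.5135,-.2604,0]))
a=cv2.imread('pics/top0.png');b=cv2.imread('pics/top10.png')
for n,(x,y) in dict(clip_a=(186,211),clip_b=(166,305),spare=(296,143),marker=(336,186),caliper=(475,355)).items():
    print(n,cv2.absdiff(a[y-15:y+15,x-15:x+15],b[y-15:y+15,x-15:x+15]).mean().round(2),end=' ')
print(arm.observe()['clock']);arm.sign_off()
E
```

```text
new->twin (np.float64(0.037), np.float64(0.0003)) new->studs (np.float64(-0.0412), np.float64(0.0011))
lids (np.float64(0.0356), np.float64(0.0003)) gap (np.float64(0.0032), np.float64(0.0)) (np.float64(0.0351), np.float64(0.0003))
new mid vs rack mid (np.float64(0.0053), np.float64(-0.0015))
clip_a 7.6 clip_b 8.11 spare 11.19 marker 13.43 caliper 11.87 22.6
the job is handed in; nothing more can be done
```

```bash
python3 - <<'E'
import cv2,numpy as np
a=cv2.imread('pics/top0.png',0);b=cv2.imread('pics/top10.png',0)
print('plain bench diff',cv2.absdiff(a,b)[380:440,230:280].mean())
for n,(x,y) in dict(clip_a=(186,211),clip_b=(166,305),spare=(296,143),marker=(336,186),caliper=(475,355)).items():
    r=cv2.matchTemplate(b[y-35:y+35,x-45:x+45],a[y-15:y+15,x-22:x+22],cv2.TM_CCOEFF_NORMED);_,v,_,l=cv2.minMaxLoc(r);print(n,round(v,2),'shift px',l[0]-23,l[1]-20)
E
```

```text
plain bench diff 13.723666666666666
clip_a 1.0 shift px 0 0
clip_b 1.0 shift px 0 0
spare 1.0 shift px 0 0
marker 1.0 shift px 0 0
caliper 0.89 shift px 0 0
```

The case is filed in the rack directly to the right of its ring twin, and I handed the job in at 22.6 s of the 67 s allowed. No verdict is reported.

**What I did**
- **Making room:** I gripped the ring case low and slid it left until the row closed up. I slid the studs case right to the end wall. That opened a 44 mm gap without lifting either.
- **Standing the case up:** I swung the loose case up about its bottom edge with a light grip. The first swing stopped at about 57° because the edge slid on the sheet, so I dragged it with a light press until it was close to upright. I then set it down to square itself and regripped it firmly.
- **Filing it:** I lowered it into the gap until it touched the floor, then released it.

**Last checks**
- **Position in the row:** Centre distance to the twin measured 37 to 39 mm, depending on whether I used the ring marks or the lid edges (allowed 33 to 48). It sits about 1.5 mm off the rack's middle line (allowed 5).
- **Height:** The fingers met the floor at the same height as on the sheet, which is the same level, so the case is on the rack floor.
- **Upright:** All six cases look upright and level in the final wrist and side pictures. I did not measure their lean after release; the filed case leaned about 1 mm over its height just before it went in.
- **Bystanders:** A raw image difference was not zero, but plain bench differed by about as much, so lighting explains it. Matching each item before and after showed no shift. The caliper's match was weaker (0.89), also with no shift. I ran this matching after handing in.

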